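# Turn a coupling shaft keyway-up on the bench centres and bring the dial indicator over it

### The arm

A 6-joint arm with a two-finger parallel gripper is mounted at the origin on the work surface. World frame = base frame: x ahead of the robot, y to its left, z up, the work surface at z = 0. Lengths are in m, angles in rad, forces in N, time in s.
With the tool pointing down it reaches from about 0.3 to 0.775 m from the base axis. Payload 14.6 kg.
Tool frame: the origin (TCP) lies at the very end of the fingers, on their centre line; the grasp point (between the pads) lies 19 mm behind it; z points along the fingers, y is the direction in which the jaws open and shut (so a half turn about z gives the same grasp; the last joint's range is limited). The gripper opens to 94 mm and grips with 3 to 60 N. Pads are 16 mm wide; open, the fingers measure 119 mm over their backs; the gripper's body (75 mm by 177 mm) begins 78 mm behind the grasp point.
Start: joints at [1.229, 0.3, 1.521, -0, 1.321, -0.067], TCP at [0.149, 0.529, 0.205] pointing down, gripper open.
Joint ranges: [-3.03, 3.03], [-0.79, 2.21], [0.23, 2.52], [-1.04, 4.18], [0, 3.07], [-2.55, 2.55]. Speed limits (rad/s): [2.22, 2.22, 2.57, 3.14, 3.14, 3.14].

### API

Orientations are given as a 3x3 rotation matrix whose columns are the frame's x, y, z axes.
In Python, from bench import sensors, vision, ctrl gives the robot as it stands. The module is installed in compiled form; this text tells all that it offers.
- The arm moves only by the shell command python3 -m jog 'ROWS' [OPENING] [FORCE]. ROWS is JSON, a list of rows, each an object of numbers: "dx", "dy", "dz": the shift along the tool's x, y, z in m; "yaw": the turn about the tool's z in rad. In form: [{"dx": .., "dy": .., "dz": .., "yaw": ..}, ...]. A call has 1 to 5 rows; each row shifts and turns the pose as measured when the row begins, along the tool's axes as they then stand; what a row does not reach is not made up. A row lasts 1/10 s, in which the tool goes at most 50 mm and 8.59 degrees, less where a joint would pass 70% of its speed; a pose out of reach is approached as far as the arm can. A call is refused whole if a number of a shift passes 0.05 or a number of a turn 0.15, either way. A call with a gripper value outside its range is refused whole. OPENING is the closure, from 0 (fully open) to 1 (shut), set as the call begins (- or left out, the last holds). The fingers move at their own pace and stop on an object; FORCE is the grip in N (left out, the last holds). Time passes only in rows, so rows that do not move let the fingers close. It gives the time, the measured TCP pose, the force and the opening at its end, in the units of the state.
- sensors.read_state(): the state, without advancing time (a new reading comes with each control period).
- vision.snapshot(name): name is "side" or "top" or "wrist"; returns a dict with "img" (400x640x3 uint8, red, green, blue), "z_map" (400x640 float32, m along the optical axis (not along the pixel's ray), 0 where there is no reading), "fx", "fy", "cx", "cy" (pixels), "extrinsics" (4x4, takes a point from camera to world coordinates). Camera axes: x right, y up, looking along -z (the intrinsics and any distortion apply to the point x, -y, -z); pixel columns grow to the right and rows downward; lengths in m; the calibration is good to about 2 mm. A picture is of the moment at which its call begins.
- ctrl.job_done(): hands the job in, once; it reports no verdict.
The state is a dict: "time_s": time; "joint_pos": joint angles; "joint_velocities": joint speeds; "joint_efforts": joint torques, N m; "eef_pos": TCP position; "orientation": TCP orientation; "contact_force": force on the tool from outside, world axes, zero at the start; "ft_torque": the same for the moment, N m; "gripper_width": finger opening in m.
Only numpy, scipy, OpenCV 4.12 (cv2) and the standard library are available. Lean on these libraries where they do the work, as an engineer would, in place of code of your own. Each camera call takes 0.05 s, during which the arm holds its last target. There are 200 camera calls.

### The job

Get the coupling shaft on the bench centres ready for its keyway check: turn it until the keyway faces straight up, and slide the indicator carriage along the bed until its stylus stands over the middle of the keyway. Move the carriage by its post or base and keep off the dial indicator itself; leave both parts at rest and the loose things around where they are.

Things in the scene. Friction and masses are not known exactly. Their poses are not given: they have to be found in the camera images.
- bench_centre: Grey inspection bench centres, fixed, bed 480 x 140 mm, top at 45 mm. Origin: centre of the underside, on the table; x to the back (away from the robot), y along the bed, z up; turned somewhat about z. The shaft's axis is parallel to y, 150 mm above the table, at x = 0. Headstock y -235 to -181 mm, tailstock y +141 to +195 mm, tops at 179 mm. Every y in the other entries is this y.
- pin_ring (a point): Point on the shaft's axis midway along the 6 coupling pins (y -117.5 mm). The dark flange (156 mm across, y -95 to -79) carries 6 steel pins 14 mm thick, parallel to the axis, y -140 to -95, standing free towards the headstock; centres 60 mm from the axis, at 30, 90, 150... degrees either way from the keyway. Inside the ring only a 30 mm thick stub. Pushing an upper pin sideways turns the shaft.
- shaft (a joint): Turn of the shaft about bench_centre's +y, rad, no stops. 0 (or 2 pi) = keyway straight up; growing = the top of the shaft moves towards bench_centre's +x. Balanced and stiff on its centres (0.22 N m, some 4 to 6 N at a pin): it stays where it is left.
- keyway (a point): Middle of the floor of the keyway, 19 mm from the axis: a slot 14 mm wide, 6 mm deep, 60 mm long (y -10 to +50 mm), the only slot in the shaft, which is 50 mm thick there. The point's z axis points out of the slot, its y along the shaft.
- carriage (a joint): Position of the indicator carriage along the front guideway, m: 0 = at the tailstock end, growing as it slides towards the headstock (bench_centre's -y), up to 0.150 at its stop. It needs about 5 N and stays where it is left.
- post (a point): The carriage's upright round post, 18 mm thick: the point on its axis 140 mm above the table, 90 mm in front of the shaft's axis. Bare from 71 to 200 mm above the table; then a clamp of the same 18 mm width (along the bed) to 220 mm, top 230 mm. An arm runs level from the clamp to over the shaft. Its foot is a saddle 60 mm long on the bed's front edge.
- stylus (a point): Tip of the indicator's stylus, over the shaft's axis, 2 mm above the 50 mm thick part, at the same y as the post. Moves with the carriage.
- indicator: Small dial indicator (dial 38 mm across, face up, top 230 mm above the table) on the carriage's arm, from 47 mm in front of the shaft's axis up to the axis itself (stylus). Delicate: not to be touched. Origin: on the post's axis, 210 mm above the table; axes as bench_centre.
- key: Steel key, 14 x 58 x 9 mm, lying on the bed behind the shaft. Origin: centre of its underside. To be left alone.
- caliper: Caliper, about 150 mm long, lying on the table. Origin: its underside. To be left alone.
- driver: Screwdriver lying on the table. To be left alone.
- bin_keys: Blue open-fronted bin with keys, 160 x 100 x 75 mm. Origin: centre of its underside. To be left alone.
- bin_bolts: Blue open-fronted bin with bolts, 160 x 100 x 75 mm. Origin: centre of its underside. To be left alone.
- v_blocks: Pair of V-blocks with a plain roller 200 mm long, 47 mm tall. Origin: centre of its underside. To be left alone.

How it is judged:
At the end, for the whole second after the job is handed in: The keyway faces up within 0.14 rad (8 degrees), the stylus stands within 12 mm of the middle of the keyway along the shaft, and the shaft and the carriage are at rest (angle between keyway's own z axis and vertical below 0.14 rad and y of stylus in the frame of keyway between -0.012 and 0.012 m and velocity of joint shaft between -0.05 and 0.05 rad/s and velocity of joint carriage between -0.01 and 0.01 m/s); the robot touches nothing.
It fails at once if the dial indicator is touched (contact force between any of the arm, the fingers and indicator above 1 N).
It fails at once if the key, caliper, screwdriver, V-blocks or a loose bin is moved by more than 30 mm (distance of any of key, caliper, driver, bin_keys, bin_bolts, v_blocks from where it was at the start of the episode above 0.03 m).
It also fails if it takes over 64 s, if anything falls off the work surface, if the arm or the gripper's body presses on something with over 40 N, if the wrist force passes 120 N, or if a joint passes its speed limit or range.

## Working session

There is one attempt and no reset: what is moved stays moved. The work goes in short steps, Python scripts to look and compute and a shell command to move; the robot and the scene stay as the last step left them, time stands still between calls to the robot, and variables do not carry over. Pictures are saved under pics/ and viewed, about 8 in all and at most 12, crops included, and the job is handed in when it is done.

```bash
mkdir -p pics
cat > h.py <<'E'
import numpy as np, cv2
from bench import sensors, vision, ctrl
def snap(n,save=None):
    s=vision.snapshot(n)
    if save: cv2.imwrite('pics/'+save,s['img'][:,:,::-1]); np.savez('pics/'+save+'.npz',**s)
    return s
def world(s,u=None,v=None):
    z=s['z_map']
    if u is None: u,v=np.meshgrid(np.arange(640),np.arange(400))
    d=z[v,u]; X=(u-s['cx'])/s['fx']*d; Y=-(v-s['cy'])/s['fy']*d
    P=np.stack([X,Y,-d,np.ones_like(d)],-1)@np.asarray(s['extrinsics']).T
    P=P[...,:3]; P[d==0]=np.nan
    return P
def load(f): return dict(np.load('pics/'+f+'.npz'))
E
python3 - <<'E'
from h import *
a=snap('top','top0.png');b=snap('side','side0.png')
for s in(a,b): print(s['fx'],s['cx'],s['cy'],np.round(s['extrinsics'],3).tolist(),[k for k in s])
st=sensors.read_state();print({k:np.round(v,3).tolist() for k,v in st.items()})
E
```

```text
377.9206375612294 322.3474556346069 201.68611472199618 [[-0.003, 0.998, -0.065, 0.474], [-1.0, -0.002, 0.005, -0.016], [0.005, 0.065, 0.998, 1.194], [0.0, 0.0, 0.0, 1.0]] ['img', 'z_map', 'fx', 'fy', 'cx', 'cy', 'extrinsics']
374.0244588738347 321.5668329443063 199.1922497768249 [[0.963, 0.18, -0.199, 0.324], [-0.268, 0.616, -0.741, -0.794], [-0.011, 0.767, 0.641, 0.83], [0.0, 0.0, 0.0, 1.0]] ['img', 'z_map', 'fx', 'fy', 'cx', 'cy', 'extrinsics']
{'time_s': 0.1, 'joint_pos': [1.229, 0.3, 1.521, 0.0, 1.321, -0.067], 'joint_velocities': [0.002, -0.001, -0.001, 0.0, 0.001, 0.0], 'joint_efforts': [0.001, -53.263, -35.329, 0.071, 0.023, -0.0], 'eef_pos': [0.149, 0.529, 0.205], 'orientation': [[-0.962, 0.271, -0.0], [0.271, 0.962, -0.001], [0.0, -0.001, -1.0]], 'contact_force': [-0.188, -0.208, 0.794], 'ft_torque': [0.022, -0.003, 0.038], 'gripper_width': 0.094}
```

View pics/top0.png

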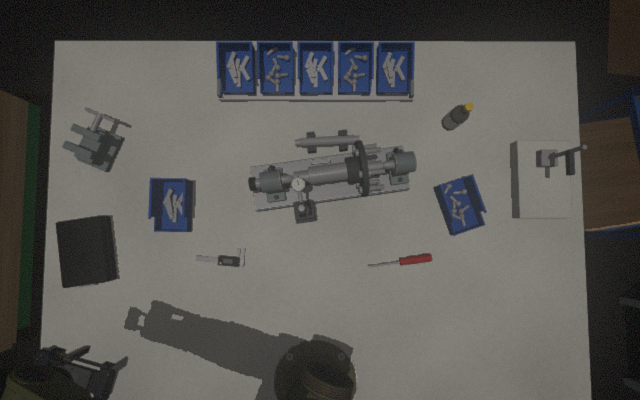

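View pics/side0.png

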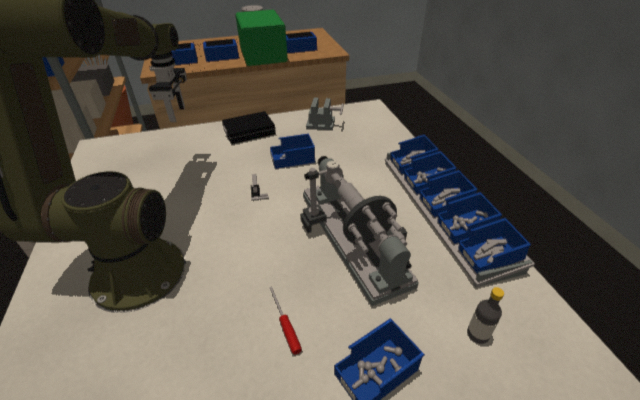

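The top view shows the bench centres at about (330,178), the headstock at (403,162), the flange at (362,168), the tailstock at (265,180), and the indicator dial at (298,184) with its post at (304,210). The side view shows the flange pins at (370,230) and the post at (313,190).

Run:
```python
from h import *
a=load('top0.png');b=load('side0.png')
Q=[]
for s in(a,b):
    P=world(s); R=P.reshape(-1,3); R=R[~np.isnan(R[:,0])]
    m=(abs(R[:,0]-.53)<.2)&(abs(R[:,1]+.03)<.3); R=R[m]
    bed=R[(R[:,2]>.038)&(R[:,2]<.052)]
    r=cv2.minAreaRect(bed[:,:2].astype(np.float32)*1000); print('bed',len(bed),r, np.median(R[:,2]))
    hi=R[(R[:,2]>.165)&(R[:,2]<.185)]; print('hi',len(hi))
    Q.append(R)
    # flange top
    t=R[(R[:,2]>.19)&(R[:,2]<.25)]; print(len(t)); print(np.round(t[::max(1,len(t)//25)],3).tolist())
ia=cv2.resize(a['img'][120:235,230:430],None,fx=4,fy=4,interpolation=2)
ib=cv2.resize(b['img'][145:305,290:430],None,fx=3,fy=3,interpolation=2)
c=np.zeros((600,800,3),np.uint8)
cv2.imwrite('pics/ca.png',np.clip(ia*1.6,0,255).astype(np.uint8)[:,:,::-1]);cv2.imwrite('pics/cb.png',np.clip(ib*1.5,0,255).astype(np.uint8)[:,:,::-1])
```

```text
bed 2843 ((621.1455078125, -43.633880615234375), (244.3758087158203, 475.88226318359375), 7.946805477142334) 0.0011916520306602951
hi 1709
890
[[0.699, -0.114, 0.194], [0.682, -0.12, 0.209], [0.678, -0.108, 0.204], [0.673, -0.13, 0.216], [0.673, -0.156, 0.202], [0.664, -0.119, 0.221], [0.656, -0.119, 0.222], [0.644, -0.126, 0.227], [0.634, -0.136, 0.227], [0.626, -0.183, 0.208], [0.621, -0.156, 0.211], [0.618, -0.18, 0.211], [0.611, -0.134, 0.223], [0.607, -0.119, 0.217], [0.601, -0.131, 0.221], [0.596, -0.14, 0.216], [0.59, 0.026, 0.228], [0.585, 0.044, 0.229], [0.584, -0.138, 0.206], [0.577, 0.034, 0.226], [0.572, 0.047, 0.232], [0.567, 0.039, 0.23], [0.547, 0.04, 0.212], [0.531, 0.027, 0.218], [0.518, 0.029, 0.228], [0.505, 0.029, 0.219]]
bed 2116 ((612.1060180664062, -48.24639892578125), (200.3678436279297, 489.7191467285156), 19.346860885620117) 0.0011860814295213684
hi 1121
1015
[[0.58, 0.058, 0.229], [0.563, 0.041, 0.23], [0.519, 0.041, 0.228], [0.519, 0.031, 0.228], [0.572, 0.024, 0.219], [0.597, 0.037, 0.202], [0.523, 0.024, 0.218], [0.535, 0.027, 0.207], [0.509, 0.027, 0.198], [0.658, -0.125, 0.223], [0.642, -0.135, 0.228], [0.682, -0.13, 0.211], [0.614, -0.134, 0.223], [0.628, -0.138, 0.221], [0.639, -0.134, 0.212], [0.641, -0.136, 0.209], [0.649, -0.137, 0.204], [0.66, -0.133, 0.195], [0.663, -0.134, 0.192], [0.664, -0.138, 0.191], [0.678, -0.16, 0.203], [0.593, -0.143, 0.203], [0.612, -0.162, 0.211], [0.569, -0.137, 0.194], [0.62, -0.176, 0.212], [0.62, -0.183, 0.208]]
```

View pics/ca.png

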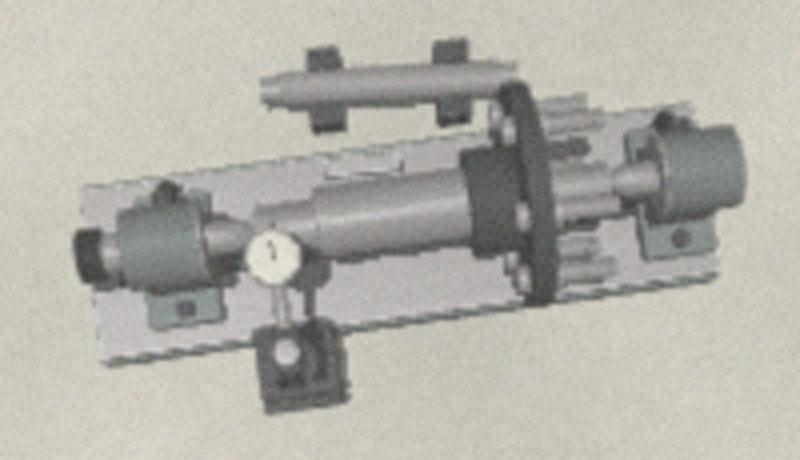

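View pics/cb.png

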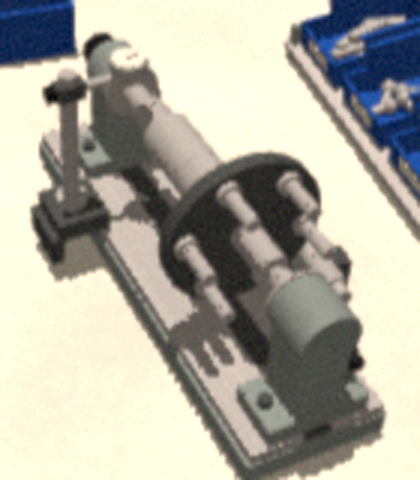

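The crops show a smooth shaft with no slot visible from above or from the front, so the keyway is at the back or underneath. The pins are clearly visible at about (590,100), (590,190) and (600,265) in the top crop. Next I fit the bench frame and the pin phase.

```bash
cat > fit.py <<'E'
from h import *
from scipy.optimize import least_squares
def cloud(ss):
    R=np.concatenate([world(s).reshape(-1,3) for s in ss]); R=R[~np.isnan(R[:,0])]
    return R[(abs(R[:,0]-.6)<.25)&(abs(R[:,1]+.04)<.35)&(R[:,2]>.02)]
def tob(R,p):
    c,s=np.cos(p[2]),np.sin(p[2]); d=R[:,:2]-p[:2]
    return np.c_[d[:,0]*c+d[:,1]*s,-d[:,0]*s+d[:,1]*c,R[:,2]]
def bench(R,p):
    p=np.array(p,float)
    for _ in range(6):
        B=tob(R,p); r=np.hypot(B[:,0],B[:,2]-.15)
        cyl=R[(B[:,1]>-55)&(B[:,1]>-.055)&(B[:,1]<.045)&(abs(r-.025)<.008)&(B[:,2]>.15)]
        rim=R[(abs(B[:,1]+.087)<.014)&(abs(r-.078)<.006)&(B[:,2]>.16)]
        def f(q):
            a=tob(cyl,q);b=tob(rim,q)
            return np.r_[np.hypot(a[:,0],a[:,2]-.15)-.025,np.hypot(b[:,0],b[:,2]-.15)-.078,(b[:,1]+.087)]
        o=least_squares(f,p,loss='soft_l1',f_scale=.003);p=o.x
    return p,len(cyl),len(rim),np.sqrt(np.mean(o.fun**2))
def pins(R,p):
    B=tob(R,p); r=np.hypot(B[:,0],B[:,2]-.15)
    k=B[(B[:,1]>-.138)&(B[:,1]<-.106)&(r>.045)&(r<.072)]
    th=np.arange(0,60,.5)
    def cost(t):
        a=np.deg2rad(t+60*np.arange(6)); c=.06*np.c_[np.sin(a),np.cos(a)]
        d=np.hypot(k[:,None,0]-c[:,0],k[:,None,2]-.15-c[:,1]).min(1)
        return np.minimum(abs(d-.007),.006).mean()
    C=[cost(t) for t in th]; i=np.argmin(C); return th[i],C[i],len(k)
def post(R,p):
    B=tob(R,p); k=B[(abs(B[:,0]+.09)<.03)&(B[:,2]>.09)&(B[:,2]<.24)&(abs(B[:,1])<.15)]
    top=k[(k[:,2]>.215)&(abs(k[:,0]+.09)<.012)]
    return np.median(k[k[:,2]<.19],0),np.median(top,0),len(top)
E
python3 - <<'E'
from fit import *
A=load('top0.png');S=load('side0.png')
for n,ss in(('top',[A]),('side',[S]),('both',[A,S])):
    R=cloud(ss);p,*q=bench(R,[.625,-.04,.14]); print(n,np.round(p,4),q,'pins',pins(R,p),'post',np.round(post(R,p),3) if 0 else post(R,p))
    B=tob(R,p); d=B[(abs(B[:,0]+.02)<.028)&(B[:,2]>.223)&(B[:,1]>-.05)]; print('dial',np.median(d,0),len(d))
E
```

```text
top [ 0.6232 -0.0424  0.1395] [605, 354, np.float64(0.0030308496865784356)] pins (np.float64(38.5), np.float64(0.0012247691909156612), 283) post (array([-0.06612727, -0.09011758,  0.16594521]), array([-0.09052407,  0.08891881,  0.22740404]), 65)
dial [-0.0286411   0.08941826  0.22868033] 168
side [ 0.6229 -0.0467  0.1309] [306, 349, np.float64(0.0033904867639306894)] pins (np.float64(38.5), np.float64(0.001231192808950815), 322) post (array([-0.07519228, -0.08457163,  0.15670008]), array([-0.09166079,  0.08709452,  0.22459588]), 56)
dial [-0.03175353  0.08842216  0.22881998] 94
both [ 0.623  -0.0443  0.1406] [913, 701, np.float64(0.003298503507740551)] pins (np.float64(38.5), np.float64(0.0011268265351894143), 579) post (array([-0.07239706, -0.08793201,  0.16111647]), array([-0.09112052,  0.08853486,  0.22537402]), 122)
dial [-0.02904968  0.08971916  0.22870698] 265
```

Bench frame: (0.623, -0.0435), yaw 0.14. The post is at y≈+0.0885, so it needs 68 mm towards the headstock. The pins are at -21.5° and 38.5°. Lifting, squaring up and crossing over.

```bash
python3 -m jog '[{"dz":-0.045,"yaw":-0.138},{"dz":-0.045,"yaw":-0.138},{"dz":-0.045,"yaw":-0.138},{"dx":-0.027,"dy":-0.042},{"dx":-0.027,"dy":-0.042}]' 1.0 20; python3 -m jog '[{"dx":-0.027,"dy":-0.042},{"dx":-0.027,"dy":-0.042},{"dx":-0.027,"dy":-0.042},{"dx":-0.027,"dy":-0.042},{"dx":-0.027,"dy":-0.042}]'
```

```text
schema error: expected keys dx, dy, dz, yaw
schema error: expected keys dx, dy, dz, yaw
```

All keys are needed in each row.

```bash
python3 -m jog '[{"dx":0,"dy":0,"dz":-0.045,"yaw":-0.138},{"dx":0,"dy":0,"dz":-0.045,"yaw":-0.138},{"dx":0,"dy":0,"dz":-0.045,"yaw":-0.138},{"dx":-0.027,"dy":-0.042,"dz":0,"yaw":0},{"dx":-0.027,"dy":-0.042,"dz":0,"yaw":0}]' 1.0 20; python3 -m jog '[{"dx":-0.027,"dy":-0.042,"dz":0,"yaw":0},{"dx":-0.027,"dy":-0.042,"dz":0,"yaw":0},{"dx":-0.027,"dy":-0.042,"dz":0,"yaw":0},{"dx":-0.027,"dy":-0.042,"dz":0,"yaw":0},{"dx":-0.027,"dy":-0.042,"dz":0,"yaw":0}]'
```

```text
time_s: 0.6
eef_pos: [0.2139, 0.455, 0.3428]
orientation: [[-0.987, -0.162, -0.002], [-0.162, 0.987, -0.006], [0.003, -0.006, -1.0]]
contact_force: [0.9, 0.2, -0.8]
gripper_width: 0.0575
time_s: 1.1
eef_pos: [0.3807, 0.2672, 0.3437]
orientation: [[-0.986, -0.165, -0.002], [-0.165, 0.986, -0.006], [0.003, -0.006, -1.0]]
contact_force: [-0.1, 1.1, -0.2]
gripper_width: 0.0177
```

```bash
python3 -m jog '[{"dx":-0.026,"dy":-0.039,"dz":0,"yaw":0.025},{"dx":-0.026,"dy":-0.039,"dz":0,"yaw":0},{"dx":-0.026,"dy":-0.039,"dz":0,"yaw":0},{"dx":-0.026,"dy":-0.039,"dz":0,"yaw":0},{"dx":-0.026,"dy":-0.039,"dz":0,"yaw":0}]' 1.0 20; python3 -m jog '[{"dx":-0.026,"dy":-0.039,"dz":0,"yaw":0},{"dx":-0.026,"dy":-0.039,"dz":0,"yaw":0},{"dx":-0.026,"dy":-0.039,"dz":0,"yaw":0},{"dx":-0.026,"dy":-0.039,"dz":0,"yaw":0},{"dx":-0.026,"dy":-0.039,"dz":0,"yaw":0}]'
python3 - <<'E'
from h import *
s=snap('wrist','w1.png');print(s['fx'],np.round(s['extrinsics'],3).tolist())
E
```

```text
time_s: 1.6
eef_pos: [0.5423, 0.0837, 0.3438]
orientation: [[-0.99, -0.139, -0.003], [-0.139, 0.99, -0.006], [0.003, -0.005, -1.0]]
contact_force: [-0.4, 0.6, 0.4]
gripper_width: 0.0005
time_s: 2.1
eef_pos: [0.7026, -0.1003, 0.3425]
orientation: [[-0.99, -0.138, -0.005], [-0.138, 0.99, -0.005], [0.006, -0.005, -1.0]]
contact_force: [0.3, 1.2, 0.3]
gripper_width: 0.0002
321.7969998235141 [[-0.139, -0.961, -0.241, 0.633], [0.99, -0.136, -0.03, -0.11], [-0.004, -0.242, 0.97, 0.522], [0.0, 0.0, 0.0, 1.0]]
```

View pics/w1.png

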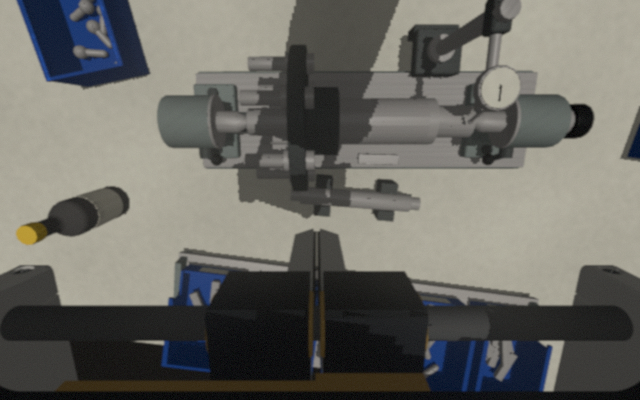

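The wrist view shows the flange at (298,130), pins at (265,62), (265,97) and (290,160), and a bare shaft top at (385,115) with no slot. The keyway must be underneath, so I turn the shaft the positive way by pushing the upper front pin, watching for it to appear.

```bash
python3 -m jog '[{"dx":0.04,"dy":-0.017,"dz":0,"yaw":0},{"dx":0.039,"dy":-0.017,"dz":0,"yaw":0},{"dx":0.039,"dy":-0.017,"dz":0,"yaw":0},{"dx":0,"dy":0,"dz":0,"yaw":0},{"dx":0,"dy":0,"dz":0.04,"yaw":0}]' 1.0 20
python3 - <<'E'
from fit import *
s=sensors.read_state(); p=[.623,-.0435,.14]; print(tob(s['eef_pos'][None],p) if hasattr(s['eef_pos'],'shape') else tob(np.array([s['eef_pos']]),p))
E
```

```text
time_s: 2.65
eef_pos: [0.5937, -0.1781, 0.2921]
orientation: [[-0.991, -0.131, -0.016], [-0.131, 0.991, -0.004], [0.017, -0.002, -1.0]]
contact_force: [2.0, -0.9, -0.6]
gripper_width: 0.0006
[[-0.04782324 -0.12922157  0.29211939]]
```

```bash
python3 -m jog '[{"dx":0,"dy":0.011,"dz":0.02,"yaw":0},{"dx":0,"dy":0,"dz":0.04,"yaw":0},{"dx":0,"dy":0,"dz":0.035,"yaw":0},{"dx":0,"dy":0,"dz":0.02,"yaw":0},{"dx":0,"dy":0,"dz":0,"yaw":0}]'
cat > bt.py <<'E'
from fit import *
s=sensors.read_state(); print(np.round(tob(np.array([s['eef_pos']]),[.623,-.0435,.14])[0],4),np.round(s['contact_force'],1))
E
python3 bt.py
```

```text
time_s: 3.15
eef_pos: [0.5887, -0.1655, 0.1672]
orientation: [[-0.991, -0.131, -0.024], [-0.131, 0.991, -0.001], [0.024, 0.002, -1.0]]
contact_force: [0.2, -0.5, 0.6]
gripper_width: 0.0007
[-0.051  -0.116   0.1672] [ 0.2 -0.5  0.6]
```

```bash
python3 -m jog '[{"dx":0,"dy":0,"dz":-0.012,"yaw":0},{"dx":-0.02,"dy":0,"dz":0,"yaw":0},{"dx":-0.02,"dy":0,"dz":0,"yaw":0},{"dx":-0.02,"dy":0,"dz":0,"yaw":0},{"dx":-0.015,"dy":0,"dz":0,"yaw":0}]';python3 bt.py
```

```text
time_s: 3.65
eef_pos: [0.6636, -0.1563, 0.1878]
orientation: [[-0.991, -0.129, -0.027], [-0.129, 0.992, -0.004], [0.027, -0.0, -1.0]]
contact_force: [-17.1, -1.7, -14.1]
gripper_width: 0.0005
[ 0.0245 -0.1173  0.1878] [-17.1  -1.7 -14.1]
```

```bash
python3 -m jog '[{"dx":0.004,"dy":0,"dz":-0.03,"yaw":0},{"dx":0.02,"dy":0,"dz":-0.04,"yaw":0},{"dx":0.035,"dy":0,"dz":0,"yaw":0},{"dx":0.02,"dy":0,"dz":0,"yaw":0},{"dx":0,"dy":0,"dz":0,"yaw":0}]';python3 bt.py
python3 - <<'E'
from fit import *
s=snap('wrist','w2.png'); t=snap('side','s2.png')
P=[.623,-.0435,.14]
for q in(s,t): print(pins(cloud([q]),P))
def cr(q,c):
    h=[]
    for y in np.linspace(-.06,.06,2):
        for x in(-.06,.06):
            b=np.array([P[0]+x*np.cos(.14)-y*np.sin(.14),P[1]+x*np.sin(.14)+y*np.cos(.14),.17,1]); k=np.linalg.inv(q['extrinsics'])@b; h.append([q['cx']+q['fx']*k[0]/-k[2],q['cy']-q['fy']*k[1]/-k[2]])
    h=np.array(h);a=np.clip(h.min(0)-10,0,None).astype(int);b=(h.max(0)+10).astype(int)
    im=q['img'][a[1]:b[1],a[0]:b[0]]; print(a,b); return cv2.resize(np.clip(im*1.5,0,255).astype(np.uint8),(390,390))
cv2.imwrite('pics/c2.png',np.hstack([cr(s,0),cr(t,0)])[:,:,::-1])
E
```

```text
time_s: 4.15
eef_pos: [0.588, -0.1656, 0.2737]
orientation: [[-0.991, -0.131, -0.018], [-0.131, 0.991, -0.007], [0.019, -0.005, -1.0]]
contact_force: [-0.9, 0.3, -0.1]
gripper_width: 0.0007
[-0.0517 -0.116   0.2737] [-0.9  0.3 -0.1]
(np.float64(46.5), np.float64(0.0005402718257329052), 576)
(np.float64(46.0), np.float64(0.0010884969439608656), 296)
[364 182] [522 322]
[316 168] [395 225]
```

View pics/c2.png

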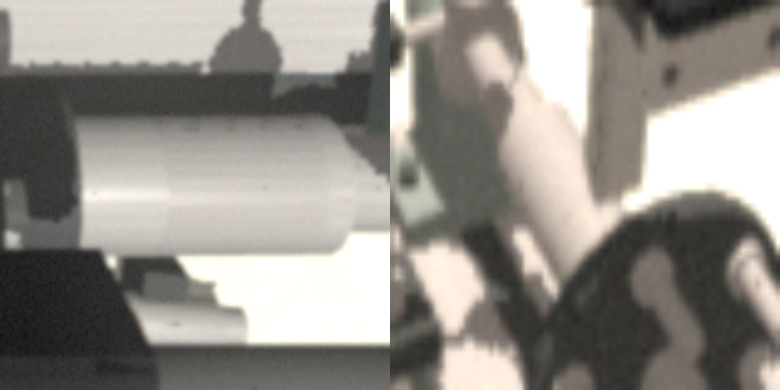

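Both views agree the pins are now at 46°, so the shaft has turned about +67°. There is still no slot on the visible top, so I give it another stroke.

```bash
python3 -m jog '[{"dx":-0.016,"dy":0,"dz":0.03,"yaw":0},{"dx":0,"dy":0,"dz":0.04,"yaw":0},{"dx":0,"dy":0,"dz":0.02,"yaw":0},{"dx":0,"dy":0,"dz":0,"yaw":0}]';python3 bt.py
```

```text
time_s: 4.65
eef_pos: [0.608, -0.163, 0.1815]
orientation: [[-0.991, -0.133, -0.016], [-0.133, 0.991, -0.008], [0.016, -0.005, -1.0]]
contact_force: [0.1, -1.2, 1.1]
gripper_width: 0.0003
[-0.0315 -0.1162  0.1815] [ 0.1 -1.2  1.1]
```

```bash
python3 -m jog '[{"dx":-0.015,"dy":0,"dz":0,"yaw":0},{"dx":-0.016,"dy":0,"dz":0.001,"yaw":0},{"dx":-0.016,"dy":0,"dz":0.001,"yaw":0},{"dx":-0.01,"dy":0,"dz":0.001,"yaw":0},{"dx":0,"dy":0,"dz":0,"yaw":0}]';python3 bt.py
```

```text
time_s: 5.15
eef_pos: [0.6653, -0.155, 0.1794]
orientation: [[-0.991, -0.133, -0.028], [-0.133, 0.991, -0.007], [0.029, -0.003, -1.0]]
contact_force: [0.4, -0.5, 0.4]
gripper_width: 0.0006
[ 0.0264 -0.1163  0.1794] [ 0.4 -0.5  0.4]
```

```bash
python3 -m jog '[{"dx":0.004,"dy":0,"dz":-0.03,"yaw":0},{"dx":0.02,"dy":0,"dz":-0.05,"yaw":0},{"dx":0.035,"dy":0,"dz":0,"yaw":0},{"dx":0.01,"dy":0,"dz":0,"yaw":0},{"dx":0,"dy":0,"dz":0,"yaw":0}]';python3 bt.py
cat > look.py <<'E'
import sys
from fit import *
P=[.623,-.0435,.14]
n=sys.argv[1]
s=snap('wrist','w%s.png'%n); t=snap('side','s%s.png'%n)
for q in(s,t): print('pins',pins(cloud([q]),P))
# depth-based keyway: radial deficit on the thick part
for nm,q in(('w',s),('s',t)):
    B=tob(cloud([q]),P); r=np.hypot(B[:,0],B[:,2]-.15); a=np.rad2deg(np.arctan2(B[:,0],B[:,2]-.15))
    m=(B[:,1]>-.005)&(B[:,1]<.045)&(r<.032)&(r>.012)
    print(nm,[(int(c),int(1e4*np.median(r[m&(abs(a-c)<5)])),int((m&(abs(a-c)<5)).sum())) for c in range(-100,101,10) if (m&(abs(a-c)<5)).sum()>5])
def cr(q):
    b=np.array([[P[0]+x*np.cos(.14)-y*np.sin(.14),P[1]+x*np.sin(.14)+y*np.cos(.14),.17,1] for x in(-.06,.06) for y in(-.06,.06)])
    k=b@np.linalg.inv(q['extrinsics']).T; h=np.c_[q['cx']-q['fx']*k[:,0]/k[:,2],q['cy']+q['fy']*k[:,1]/k[:,2]]
    a=np.clip(h.min(0)-10,0,None).astype(int);b=(h.max(0)+10).astype(int)
    return cv2.resize(np.clip(q['img'][a[1]:b[1],a[0]:b[0]]*1.5,0,255).astype(np.uint8),(390,390))
cv2.imwrite('pics/c%s.png'%n,np.hstack([cr(s),cr(t)])[:,:,::-1])
E
python3 look.py 3
```

```text
time_s: 5.65
eef_pos: [0.6004, -0.1632, 0.2689]
orientation: [[-0.991, -0.135, -0.022], [-0.135, 0.991, -0.009], [0.023, -0.006, -1.0]]
contact_force: [0.2, -1.2, 0.6]
gripper_width: 0.0008
[-0.039  -0.1153  0.2689] [ 0.2 -1.2  0.6]
pins (np.float64(46.0), np.float64(0.0005465367011737903), 707)
pins (np.float64(46.0), np.float64(0.0010766751209381979), 303)
w [(-100, 246, 52), (-90, 246, 49), (-80, 247, 96), (-70, 248, 142), (-60, 227, 392), (-50, 189, 160), (-40, 190, 177), (-30, 195, 163), (-20, 253, 279), (-10, 253, 252), (0, 252, 255), (10, 254, 238), (20, 254, 197), (30, 255, 159), (40, 254, 106), (50, 255, 82), (60, 254, 21)]
s [(-100, 263, 7), (-90, 259, 11), (-80, 259, 11), (-70, 262, 17), (-60, 223, 30), (-50, 191, 16), (-40, 192, 15), (-30, 244, 16), (-20, 247, 23), (-10, 249, 18), (0, 245, 17), (10, 246, 14), (20, 241, 11), (30, 237, 8)]
```

View pics/c3.png

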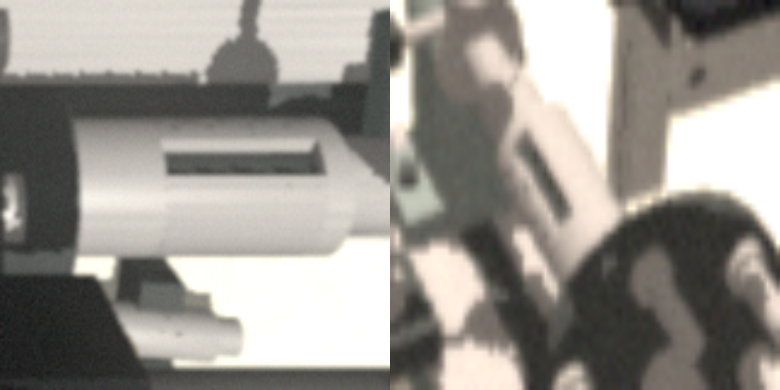

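The keyway has appeared at (245,157) in the left crop. Pin phase puts it at -44°, and depth agrees at about -45°. It needs +44°, so I push the pin at -14° to +30°.

```bash
python3 -m jog '[{"dx":-0.005,"dy":0,"dz":0.03,"yaw":0},{"dx":0,"dy":0,"dz":0.04,"yaw":0},{"dx":0,"dy":0,"dz":0.018,"yaw":0},{"dx":0,"dy":0,"dz":0,"yaw":0},{"dx":-0.008,"dy":0,"dz":0,"yaw":0}]';python3 bt.py
```

```text
time_s: 6.25
eef_pos: [0.6155, -0.161, 0.175]
orientation: [[-0.99, -0.136, -0.026], [-0.136, 0.991, -0.008], [0.027, -0.004, -1.0]]
contact_force: [-5.9, -0.9, 5.2]
gripper_width: 0.0002
[-0.0238 -0.1153  0.175 ] [-5.9 -0.9  5.2]
```

```bash
python3 -m jog '[{"dx":-0.01,"dy":0,"dz":0,"yaw":0},{"dx":-0.01,"dy":0,"dz":0,"yaw":0},{"dx":-0.008,"dy":0,"dz":0,"yaw":0},{"dx":-0.004,"dy":0,"dz":0,"yaw":0},{"dx":0,"dy":0,"dz":0,"yaw":0}]';python3 bt.py; python3 look.py 4
```

```text
time_s: 6.75
eef_pos: [0.6497, -0.1561, 0.1758]
orientation: [[-0.99, -0.137, -0.033], [-0.137, 0.991, -0.007], [0.033, -0.003, -0.999]]
contact_force: [-2.2, -0.2, -2.4]
gripper_width: 0.0002
[ 0.0107 -0.1152  0.1758] [-2.2 -0.2 -2.4]
pins (np.float64(27.5), np.float64(0.001750982553051092), 4350)
pins (np.float64(27.0), np.float64(0.0024082002838425876), 339)
w [(-90, 247, 77), (-80, 246, 175), (-70, 247, 252), (-60, 249, 368), (-50, 249, 457), (-40, 250, 528), (-30, 251, 601), (-20, 248, 612), (-10, 192, 474), (0, 192, 428), (10, 206, 846), (20, 254, 514), (30, 254, 400), (40, 255, 293), (50, 255, 172), (60, 254, 79)]
s [(-100, 263, 7), (-90, 261, 8), (-80, 263, 15), (-70, 253, 15), (-60, 262, 18), (-50, 259, 23), (-40, 257, 18), (-30, 252, 20), (-20, 237, 14), (-10, 183, 13), (0, 185, 11), (10, 219, 32), (20, 241, 10), (30, 238, 9)]
```

About 2.5° short. I nudge it, then back off and lift.

```bash
python3 -m jog '[{"dx":-0.003,"dy":0,"dz":0,"yaw":0},{"dx":0.0,"dy":0,"dz":0,"yaw":0},{"dx":0.008,"dy":0,"dz":0,"yaw":0},{"dx":0,"dy":0,"dz":-0.05,"yaw":0},{"dx":0,"dy":0,"dz":-0.05,"yaw":0}]';python3 bt.py; python3 look.py 5;  python3 - <<'E'
from fit import *
R=cloud([load('w5.png')]);P=[.623,-.0435,.14];B=tob(R,P)
d=B[(abs(B[:,0]+.025)<.022)&(B[:,2]>.222)&(B[:,1]>.0)];print('dial',np.median(d,0),len(d))
d=B[(abs(B[:,0]+.09)<.02)&(B[:,2]>.215)&(B[:,1]>0)&(B[:,1]<.2)];print('posttop',np.median(d,0),np.ptp(d,0),len(d))
r=np.hypot(B[:,0],B[:,2]-.15);k=B[(abs(B[:,0])<.005)&(B[:,2]>.165)&(B[:,2]<.1715)&(abs(B[:,1]-.02)<.06)];print('key y',np.percentile(k[:,1],[0,3,97,100]))
E
```

```text
time_s: 7.35
eef_pos: [0.6447, -0.1558, 0.2729]
orientation: [[-0.99, -0.137, -0.04], [-0.137, 0.991, -0.004], [0.041, 0.001, -0.999]]
contact_force: [-0.3, -0.5, 0.5]
gripper_width: 0.0004
[ 0.0058 -0.1142  0.2729] [-0.3 -0.5  0.5]
pins (np.float64(30.5), np.float64(0.0005538494657758355), 1815)
pins (np.float64(30.0), np.float64(0.0010220378449783164), 280)
w [(-100, 246, 16), (-90, 246, 22), (-80, 246, 64), (-70, 247, 108), (-60, 248, 154), (-50, 249, 193), (-40, 250, 227), (-30, 252, 249), (-20, 252, 275), (-10, 194, 222), (0, 192, 219), (10, 193, 189), (20, 245, 401), (30, 255, 194), (40, 255, 154), (50, 254, 105), (60, 255, 56), (70, 254, 34), (80, 254, 9)]
s [(-90, 262, 12), (-80, 259, 13), (-70, 256, 14), (-60, 266, 17), (-50, 255, 21), (-40, 257, 19), (-30, 252, 22), (-20, 256, 12), (-10, 190, 12), (0, 193, 12), (10, 211, 26), (20, 242, 13), (30, 238, 7)]
dial [-0.02851972  0.0863043   0.22962124] 2504
posttop [-0.08999003  0.08559431  0.22080857] [0.03989645 0.01914211 0.01741541] 1850
key y [-0.00727523 -0.0050074   0.07791968  0.0796198 ]
```

The keyway faces up: pins at 30.0–30.5°, slot depth centred at about 0°. Next is the post, going high over it with the gripper opening.

```bash
python3 -m jog '[{"dx":0,"dy":0,"dz":-0.04,"yaw":0},{"dx":0.01,"dy":0,"dz":-0.03,"yaw":0},{"dx":0.03,"dy":0.03,"dz":0,"yaw":0},{"dx":0.03,"dy":0.035,"dz":0,"yaw":0},{"dx":0.03,"dy":0.035,"dz":0,"yaw":0}]' 0 10;python3 -m jog '[{"dx":0.003,"dy":0.04,"dz":0,"yaw":0},{"dx":0,"dy":0.035,"dz":0,"yaw":0},{"dx":0,"dy":0.02,"dz":0,"yaw":0},{"dx":0,"dy":0,"dz":0,"yaw":0},{"dx":0,"dy":0,"dz":0,"yaw":0}]';python3 bt.py
```

```text
time_s: 7.95
eef_pos: [0.5337, -0.0714, 0.3531]
orientation: [[-0.991, -0.133, -0.024], [-0.133, 0.991, -0.008], [0.024, -0.005, -1.0]]
contact_force: [0.6, 0.2, 0.4]
gripper_width: 0.0368
time_s: 8.45
eef_pos: [0.5118, 0.0274, 0.3562]
orientation: [[-0.991, -0.135, -0.012], [-0.135, 0.991, -0.008], [0.013, -0.006, -1.0]]
contact_force: [0.6, -0.2, 0.6]
gripper_width: 0.0771
[-0.1002  0.0857  0.3562] [ 0.6 -0.2  0.6]
```

```bash
python3 -m jog '[{"dx":-0.003,"dy":0.001,"dz":0.03,"yaw":0},{"dx":0,"dy":0,"dz":0.04,"yaw":0},{"dx":0,"dy":0,"dz":0.04,"yaw":0},{"dx":0,"dy":0,"dz":0.04,"yaw":0},{"dx":0,"dy":0,"dz":0.02,"yaw":0}]';python3 bt.py
```

```text
time_s: 8.95
eef_pos: [0.5147, 0.0219, 0.1833]
orientation: [[-0.991, -0.13, -0.002], [-0.13, 0.991, -0.008], [0.003, -0.008, -1.0]]
contact_force: [0.4, -0.1, 0.6]
gripper_width: 0.0942
[-0.0981  0.0799  0.1833] [ 0.4 -0.1  0.6]
```

Run:
```python
from h import *
s=snap('side','s6.png'); cv2.imwrite('pics/c6.png',cv2.resize(np.clip(s['img'][100:240,230:430]*1.5,0,255).astype(np.uint8),None,fx=3.5,fy=3.5)[:,:,::-1])
```

```text
(no output)
```

View pics/c6.png

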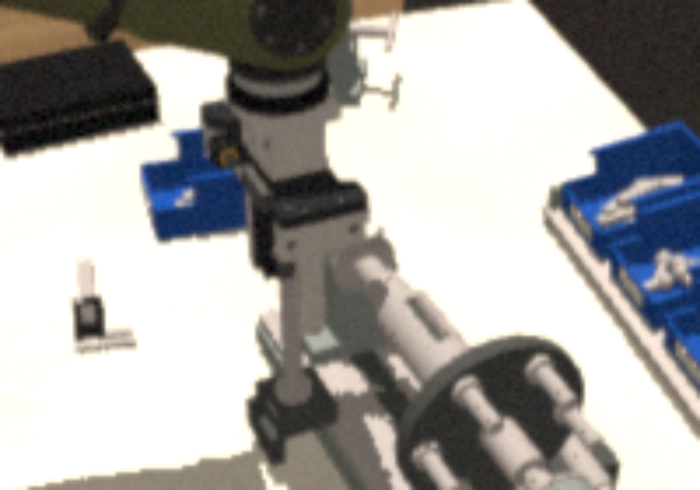

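The fingers straddle the post at (295,330) and are well in front of the shaft. I go lower, centre and close gently.

```bash
python3 -m jog '[{"dx":0,"dy":0.006,"dz":0.015,"yaw":0},{"dx":0,"dy":0,"dz":0.01,"yaw":0},{"dx":0,"dy":0,"dz":0,"yaw":0}]' 0 10;python3 bt.py; python3 -m jog '[{"dx":0,"dy":0,"dz":0,"yaw":0},{"dx":0,"dy":0,"dz":0,"yaw":0},{"dx":0,"dy":0,"dz":0,"yaw":0},{"dx":0,"dy":0,"dz":0,"yaw":0},{"dx":0,"dy":0,"dz":0,"yaw":0}]' 0.7 10;python3 bt.py
```

```text
time_s: 9.3
eef_pos: [0.5137, 0.0248, 0.1559]
orientation: [[-0.992, -0.127, -0.005], [-0.127, 0.992, -0.008], [0.006, -0.008, -1.0]]
contact_force: [-0.6, -0.4, 0.7]
gripper_width: 0.0938
[-0.0987  0.0829  0.1559] [-0.6 -0.4  0.7]
time_s: 9.8
eef_pos: [0.5153, 0.0237, 0.1595]
orientation: [[-0.992, -0.126, 0.0], [-0.126, 0.992, -0.009], [0.001, -0.009, -1.0]]
contact_force: [0.1, 1.0, -0.4]
gripper_width: 0.0576
[-0.0972  0.0816  0.1595] [ 0.1  1.  -0.4]
```

```bash
python3 -m jog '[{"dx":0,"dy":0.003,"dz":0.003,"yaw":0},{"dx":0,"dy":0,"dz":0,"yaw":0},{"dx":0,"dy":0,"dz":0,"yaw":0},{"dx":0,"dy":0,"dz":0,"yaw":0},{"dx":0,"dy":0,"dz":0,"yaw":0}]' 1 10;python3 -m jog '[{"dx":0,"dy":0,"dz":0,"yaw":0},{"dx":0,"dy":0,"dz":0,"yaw":0},{"dx":0,"dy":0,"dz":0,"yaw":0}]';python3 bt.py
```

```text
time_s: 10.3
eef_pos: [0.5148, 0.0279, 0.1562]
orientation: [[-0.992, -0.127, 0.0], [-0.127, 0.992, -0.007], [0.001, -0.007, -1.0]]
contact_force: [0.0, -0.5, -0.5]
gripper_width: 0.0179
time_s: 10.6
eef_pos: [0.5148, 0.0279, 0.1563]
orientation: [[-0.992, -0.127, 0.0], [-0.127, 0.992, -0.007], [0.001, -0.007, -1.0]]
contact_force: [0.6, 2.0, 0.5]
gripper_width: 0.0183
[-0.0971  0.0858  0.1563] [0.6 2.  0.5]
```

The post is gripped (18 mm). Sliding about 65 mm towards the headstock.

```bash
python3 -m jog '[{"dx":0,"dy":-0.012,"dz":0,"yaw":0},{"dx":0,"dy":-0.018,"dz":0,"yaw":0},{"dx":0,"dy":-0.018,"dz":0,"yaw":0},{"dx":0,"dy":-0.012,"dz":0,"yaw":0},{"dx":0,"dy":0,"dz":0,"yaw":0}]';python3 bt.py
```

```text
time_s: 11.1
eef_pos: [0.5233, -0.0311, 0.1563]
orientation: [[-0.992, -0.129, 0.001], [-0.129, 0.992, -0.003], [-0.001, -0.003, -1.0]]
contact_force: [1.2, -3.6, 0.4]
gripper_width: 0.0181
[-0.097   0.0262  0.1563] [ 1.2 -3.6  0.4]
```

```bash
python3 -m jog '[{"dx":0,"dy":-0.005,"dz":0,"yaw":0},{"dx":0,"dy":0,"dz":0,"yaw":0},{"dx":0,"dy":0,"dz":0,"yaw":0}]';python3 bt.py; python3 -m jog '[{"dx":0,"dy":0,"dz":0,"yaw":0},{"dx":0,"dy":0,"dz":0,"yaw":0},{"dx":0,"dy":0,"dz":0,"yaw":0},{"dx":0,"dy":0,"dz":0,"yaw":0},{"dx":0,"dy":0,"dz":0,"yaw":0}]' 0.3 10;python3 bt.py
python3 -m jog '[{"dx":0,"dy":0,"dz":0,"yaw":0},{"dx":0,"dy":0,"dz":0,"yaw":0},{"dx":0,"dy":0,"dz":0,"yaw":0}]'
```

```text
time_s: 11.4
eef_pos: [0.524, -0.036, 0.1563]
orientation: [[-0.992, -0.129, 0.002], [-0.129, 0.992, -0.003], [-0.001, -0.003, -1.0]]
contact_force: [1.6, -1.1, 0.2]
gripper_width: 0.0181
[-0.097   0.0212  0.1563] [ 1.6 -1.1  0.2]
time_s: 11.9
eef_pos: [0.5236, -0.035, 0.1563]
orientation: [[-0.991, -0.13, 0.001], [-0.13, 0.991, -0.003], [-0.001, -0.004, -1.0]]
contact_force: [1.1, 0.1, 0.2]
gripper_width: 0.0548
[-0.0972  0.0223  0.1563] [1.1 0.1 0.2]
time_s: 12.2
eef_pos: [0.5236, -0.035, 0.1563]
orientation: [[-0.991, -0.13, 0.001], [-0.13, 0.991, -0.003], [-0.001, -0.004, -1.0]]
contact_force: [-0.5, 1.3, -0.5]
gripper_width: 0.0657
```

Released. I lift straight up, move towards the robot to clear the view, and check.

```bash
python3 -m jog '[{"dx":0,"dy":0,"dz":-0.03,"yaw":0},{"dx":0,"dy":0,"dz":-0.05,"yaw":0},{"dx":0,"dy":0,"dz":-0.05,"yaw":0},{"dx":0.01,"dy":0,"dz":-0.03,"yaw":0},{"dx":0.03,"dy":0,"dz":0,"yaw":0}]';python3 -m jog '[{"dx":0.04,"dy":0.03,"dz":0,"yaw":0},{"dx":0.03,"dy":0.04,"dz":0,"yaw":0},{"dx":0.02,"dy":0.04,"dz":0,"yaw":0},{"dx":0,"dy":0.04,"dz":0,"yaw":0},{"dx":0,"dy":0.04,"dz":0,"yaw":0}]';python3 -m jog '[{"dx":0,"dy":0.05,"dz":0,"yaw":0},{"dx":0,"dy":0.05,"dz":0,"yaw":0},{"dx":0,"dy":0.04,"dz":0,"yaw":0},{"dx":0,"dy":0,"dz":0,"yaw":0},{"dx":0,"dy":0,"dz":0,"yaw":0}]'
cat > fin.py <<'E'
from fit import *
a=snap('top','tf.png');b=snap('side','sf.png');P=[.623,-.0435,.14]
for q in(a,b):
    R=cloud([q]); B=tob(R,P); print('pins',pins(R,P))
    d=B[(abs(B[:,0]+.028)<.02)&(B[:,2]>.222)&(B[:,1]>-.05)];print('dial',np.median(d,0),len(d))
    d=B[(abs(B[:,0]+.09)<.02)&(B[:,2]>.22)&(abs(B[:,1])<.15)];print('post',np.median(d,0),len(d))
    r=np.hypot(B[:,0],B[:,2]-.15);an=np.rad2deg(np.arctan2(B[:,0],B[:,2]-.15));m=(r<.0215)&(r>.016)&(abs(B[:,1]-.02)<.04)&(abs(an)<25)
    print('slot',m.sum(),np.percentile(B[m,1],[2,98]) if m.any() else '',np.median(an[m]))
c=np.hstack([cv2.resize(a['img'][120:230,240:420],(400,244)),cv2.resize(b['img'][145:255,290:430],(400,314))[:244]])
i1=cv2.resize(a['img'][130:230,240:420],(540,300));i2=cv2.resize(b['img'][145:255,290:430],(382,300))[:,:260]
cv2.imwrite('pics/cf.png',np.clip(np.hstack([i1,i2])*1.5,0,255).astype(np.uint8)[:,:,::-1])
A0=load('top0.png'); D=abs(cv2.GaussianBlur(a['img'],(5,5),0).astype(int)-cv2.GaussianBlur(A0['img'],(5,5),0)).max(2)
for n,(u,v) in dict(caliper=(222,259),driver=(400,261),keys=(172,205),bolts=(460,205),vb=(327,141)).items(): print(n,(D[v-12:v+12,u-25:u+25]>35).sum())
print(sensors.read_state()['time_s'])
E
python3 fin.py
```

```text
time_s: 12.7
eef_pos: [0.4834, -0.0395, 0.3208]
orientation: [[-0.991, -0.131, -0.004], [-0.131, 0.991, -0.003], [0.004, -0.002, -1.0]]
contact_force: [0.7, -0.4, -0.3]
gripper_width: 0.066
time_s: 13.2
eef_pos: [0.3637, 0.1384, 0.3224]
orientation: [[-0.992, -0.122, 0.002], [-0.122, 0.992, -0.002], [-0.002, -0.003, -1.0]]
contact_force: [0.1, 0.0, 0.6]
gripper_width: 0.0657
time_s: 13.7
eef_pos: [0.3432, 0.2836, 0.3225]
orientation: [[-0.992, -0.127, 0.004], [-0.127, 0.992, -0.001], [-0.003, -0.002, -1.0]]
contact_force: [0.1, -0.4, 0.1]
gripper_width: 0.0654
pins (np.float64(30.5), np.float64(0.0012789210443190468), 315)
dial [-0.02782026  0.02152779  0.22882311] 165
post [-0.08989485  0.02146718  0.22925422] 44
slot 73 [-0.01292878  0.04829429] 4.310648163146304
pins (np.float64(30.0), np.float64(0.0010237307174659506), 287)
dial [-0.03154034  0.01764124  0.22830248] 113
post [-0.09254629  0.01635169  0.22795899] 43
slot 45 [-0.00193725  0.0494677 ] 0.2307328323078444
caliper 542
driver 0
keys 0
bolts 0
vb 0
13.8
```

View pics/cf.png

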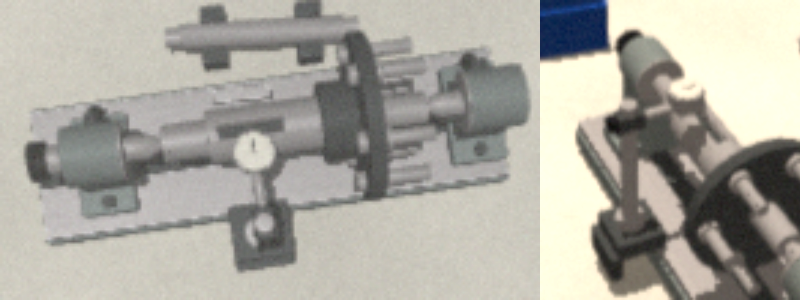

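The keyway faces up at (250,125) with the dial at (256,152) centred on it. The caliper difference comes from the gripper now covering it in the top view, so I hand in.

```bash
python3 -c "
from bench import ctrl; print(ctrl.job_done())"
```

```text
the job is handed in; nothing more can be done
None
```

The keyway now faces straight up, with the stylus over its middle within the limits. I handed the job in at 13.8 s on the robot's clock; no verdict came back.

I turned the shaft in three pushes on its upper pins, about +171° in all. Then I gripped the indicator post lightly and slid the carriage about 65 mm towards the headstock. I released it and moved the gripper clear.

**Keyway angle:** In the last check the pins stood at 30.0° and 30.5° from the two cameras, so the keyway is within about 1° of straight up. The slot's depth readings were scattered between 0° and 4°. All of these are inside the 8° limit.

**Stylus position:** I judged the stylus from the dial and post, which share its y. They read about +21.5 mm in the top view and +16 to +18 mm in the side view, for a keyway middle nominally at +20 mm. The two cameras disagree by 4–5 mm, but both are well inside the 12 mm limit.

**Loose things:** The driver, both bins and the V-blocks show no change in the top view. The gripper hides the caliper in that view, so I could not confirm it, but the arm never came low near it. I did not check the key separately, though it still appears in the final picture behind the shaft.

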